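# Swing the bench magnifier over the clamped knife

## Robot

A 6-joint arm with a two-finger parallel gripper is mounted at the origin on the work surface. World frame = base frame: x ahead of the robot, y to its left, z up, the work surface at z = 0. Lengths are in m, angles in rad, forces in N, time in s.
With the tool pointing down it reaches from about 0.325 to 0.85 m from the base axis. Payload 15.5 kg.
Tool frame: the origin (TCP) lies where the fingers leave the gripper's body, on its centre line; the fingertips stand 78 mm ahead of it and the grasp point (between the pads) lies 60 mm ahead of it; z points along the fingers, y is the direction in which the jaws open and shut (so a half turn about z gives the same grasp; the last joint's range is limited). The gripper opens to 91 mm and grips with 3 to 60 N. Pads are 32 mm wide; open, the fingers measure 118 mm over their backs; the gripper's body (76 mm by 178 mm) begins 60 mm behind the grasp point.
Start: joints at [-1.343, 0.494, 1.345, -0, 1.302, -0.096], TCP at [0.199, -0.593, 0.292] pointing down, gripper open.
Joint ranges: [-2.91, 2.91], [-0.82, 2.16], [0.22, 2.67], [-1.22, 4.37], [0.12, 2.79], [-3.08, 3.08]. Speed limits (rad/s): [1.89, 1.89, 2.57, 3.01, 3.01, 3.01].

## Interface

Orientations are given as a unit quaternion [x, y, z, w].
In Python, from cell import sensors, viewer, workorder gives the robot as it stands. The module is installed in compiled form; this text tells all that it offers.
- The arm moves only by the tool carry_out, never from a script. Its argument "increments" is a list of rows, each an object of numbers: "tx", "ty", "tz": the shift along the tool's x, y, z in units of 30 mm (1.0 is 30 mm); "ax", "ay", "az": the turn, a rotation vector about the tool's x, y, z in units of 5 degrees (1.0 is 5 degrees); "hand": the finger opening in mm, from 0 to 91.2. In form: [{"tx": .., "ty": .., "tz": .., "ax": .., "ay": .., "az": .., "hand": ..}, ...]. A call has 1 to 12 rows; each row shifts and turns the commanded pose from where the row before left it, along the tool's axes as they then stand; what a row does not reach is not made up. A row lasts 1/12 s, in which the tool goes at most 41.7 mm and 7.16 degrees, less where a joint would pass 70% of its speed; a pose out of reach is approached as far as the arm can. A call is refused whole if a number of a shift passes 1 or a number of a turn 1, either way. A call with a gripper value outside its range is refused whole. The fingers move at their own pace and stop on an object; "newtons" is the grip in N (left out, the last holds). Time passes only in rows, so rows that do not move let the fingers close. It gives the time, the measured TCP pose, the force and the opening at its end, in the units of the state.
- sensors.sense(): the state, without advancing time (a new reading comes with each control period).
- viewer.read_camera(name): name is "side" or "top" or "wrist"; returns (picture, depth): 400x640x3 uint8, red, green, blue; 400x640 float32, m along the optical axis (not along the pixel's ray), 0 where there is no reading.
- viewer.camera_params(name): a dict with "mtx" (3x3 intrinsics, pixels), "k1" (the pictures are not rectified: a ray, as slopes to the right and down, at radius r is drawn at 1 + k1 r^2 times it, then the intrinsics apply), "origin" and "orientation" of the camera in the world. Camera axes: x right, y down, z forward; pixel columns grow to the right and rows downward; lengths in m; the calibration is good to about 2 mm. A picture is of the moment at which its call begins: read the wrist's pose just before it. camera_params takes no time and is no camera call; for the wrist camera it gives the pose at the moment of the call.
- workorder.sign_off(): hands the job in, once; it reports no verdict.
The state is a dict: "time_s": time; "joint_pos": joint angles; "dq": joint speeds; "joint_efforts": joint torques, N m; "tcp_pos": TCP position; "tcp_rot": TCP orientation; "contact_force": force on the tool from outside, world axes, zero at the start; "wrist_torque": the same for the moment, N m; "finger_gap": finger opening in m.
Only numpy, scipy, OpenCV 4.12 (cv2) and the standard library are available. Lean on these libraries where they do the work, as an engineer would, in place of code of your own. Each camera call takes 0.05 s, during which the arm holds its last target. There are 200 camera calls.

## Task

In the knife sharpener's shop, swing the bench magnifier round on its post until the middle of its lens is straight above the middle of the knife blade that is clamped edge up in one of the two small vices, and leave it standing there. Keep off the knife and its vice, and leave the whetstone where it lies.

Things in the scene. Friction and masses are not known exactly. Their poses are not given: they have to be found in the camera images.
- magnifier: Arm of the magnifier: a level bar with a round black-rimmed lens, turning only about a fixed upright post (198 mm tall, round green foot 130 mm wide). Origin on the post's axis, 172 mm above the bench; x points level from post to lens, z up. Turns 1.5 rad either way from mid, ample; stays by friction where released; takes 1 to 2 N at the knob. A weighted tail reaches 85 mm behind the post.
- lens (a point): Lens centre, 220 mm from the post's axis, 172 mm above the bench. Glass 90 mm across, rim 106 mm over all, 12 mm thick. To take hold: an upright round black knob on a tab just outside the rim, on the line post - lens centre, its axis 65 mm beyond the lens centre (285 mm from the post's axis), 16 mm diameter, reaching from 177 to 232 mm above the bench.
- knife_vice: Green vice fixed to the bench, holding a knife with a dark wooden handle. Origin on the bench below the blade's middle, 214 to 227 mm from the post's axis. Base 110 (x) x 70 mm. Blade along y, edge up, 100 mm above the bench: the lens passes clear over it; handle to +y, ending at 162 mm. The like vice on the magnifier's other side is empty: not the one. Which is left or right varies.
- whetstone: Grey whetstone on a wooden base, loose on the bench off to one side, 210 x 75 mm and 42 mm high; origin at the centre of its underside, x along its length.
Things that resemble listed ones, but are neither listed nor needed, are in the scene too. Leave any pink look-alike of the knife_vice alone.

How it is judged:
By the outcome, as a careful person would: the job done as asked, in the order asked, and still so for the second after the job is handed in, with the robot touching nothing.
It also fails if it takes over 42 s, if anything falls off the work surface, if the arm or the gripper's body presses on something with over 40 N, if the wrist force passes 120 N, or if a joint passes its speed limit or range.

## Working session

There is one attempt and no reset: what is moved stays moved. The work goes in short steps, Python scripts to look and compute and a tool call to move; the robot and the scene stay as the last step left them, time stands still between calls to the robot, and variables do not carry over. Pictures are saved under pics/ and viewed, about 8 in all and at most 12, crops included, and the job is handed in when it is done.

Besides the shell and the picture viewer there is one more tool, called after ">>>" by a JSON object that holds its "fn" and its "kwargs", one argument or row to a line. carry_out: Moves the arm, as the interface text tells. Its arguments: {"type":"object","properties":{"increments":{"type":"array"},"newtons":{"type":"number"}},"required":["increments"]}

```bash
mkdir -p pics; cat > h.py <<'E'
import numpy as np, cv2
from scipy.spatial.transform import Rotation as R
from cell import sensors, viewer, workorder
def grab(n):
    p=viewer.camera_params(n); im,d=viewer.read_camera(n); return p,im,d
def cloud(p,d):
    """world xyz per pixel, NaN where no depth"""
    h,w=d.shape; u,v=np.meshgrid(np.arange(w,dtype=np.float64),np.arange(h,dtype=np.float64))
    K=np.array(p["mtx"],float); k=np.array([p["k1"],0,0,0,0],float)
    n=cv2.undistortPoints(np.stack([u,v],-1).reshape(-1,1,2),K,k).reshape(h,w,2)
    c=np.dstack([n*d[...,None],d]); o=np.array(p["orientation"],float)
    Rm=R.from_quat(o).as_matrix() if o.size==4 else o
    X=c@Rm.T+np.array(p["origin"]); X[d<=0]=np.nan; return X
E
python3 - <<'E'
from h import *
for n in("top","side"):
    p,im,d=grab(n); np.savez(f"{n}0.npz",im=im,X=cloud(p,d)); cv2.imwrite(f"pics/{n}0.png",im[...,::-1]); print(n,p)
print(sensors.sense())
E
```

```text
top {'mtx': array([[368.11385925,   0.        , 314.87680152],
       [  0.        , 368.11385925, 200.44435916],
       [  0.        ,   0.        ,   1.        ]]), 'k1': 0.0107801871414439, 'origin': array([0.34908709, 0.01173714, 1.03158836]), 'orientation': array([ 0.70616762, -0.70292479,  0.07004923, -0.04813657])}
side {'mtx': array([[416.29540758,   0.        , 324.01160933],
       [  0.        , 416.29540758, 198.77338677],
       [  0.        ,   0.        ,   1.        ]]), 'k1': -0.061764990159928805, 'origin': array([0.18216001, 0.70054589, 0.72019513]), 'orientation': array([-0.16268871,  0.88295311, -0.43093328,  0.09067906])}
{'time_s': 0.1, 'joint_pos': array([-1.34254223e+00,  4.94109427e-01,  1.34606725e+00, -2.12680345e-05,
        1.30252813e+00, -9.54917846e-02]), 'dq': array([ 7.71794482e-04, -1.65042905e-03, -3.03731524e-03, -9.65445098e-04,
       -9.53701672e-05, -4.58088396e-04]), 'joint_efforts': array([ 1.80683492e-03, -8.80239630e+01, -3.82544017e+01,  7.08152144e-02,
        4.82293521e-02, -1.40833691e-05]), 'tcp_pos': array([ 0.19876726, -0.59227098,  0.29170573]), 'tcp_rot': array([ 9.86926551e-01,  1.61169706e-01, -4.71155697e-05, -5.54174260e-04]), 'contact_force': array([ 0.56202706, -0.58743499,  0.47487692]), 'wrist_torque': array([ 0.00600268, -0.03563787, -0.04661363]), 'finger_gap': 0.09097319880688198}
```

View pics/top0.png

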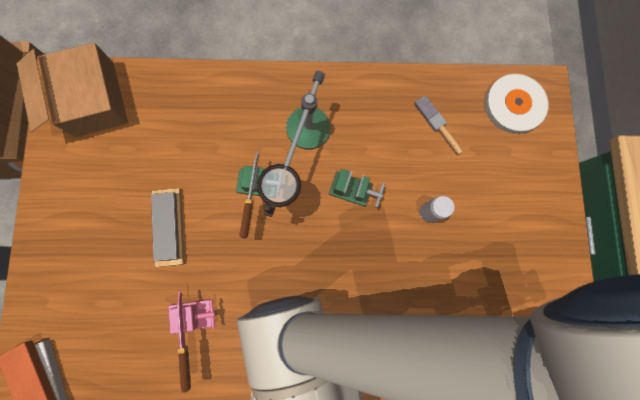

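View pics/side0.png

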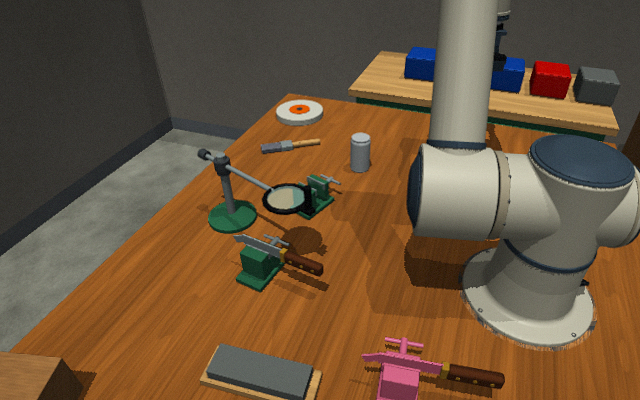

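The top view shows three vice candidates: green with knife at about (250,180), empty green at (358,187), and pink with knife at (190,317). The green one with the dark-handled knife fits; the pink one is the look-alike and the other is empty. The post is at (309,101), the lens at (280,185), the knob at about (270,210) and the whetstone at (166,228). I'll confirm in a crop and measure.

```bash
python3 - <<'E'
from h import *
z=np.load("top0.npz"); im,X=z["im"],z["X"]
cv2.imwrite("pics/crop1.png",cv2.resize(im[60:250,220:400],None,fx=4,fy=3.15 and 4,interpolation=cv2.INTER_CUBIC)[:600,:,::-1])
def reg(a,b,c,e,zl,zh):
    S=X[c:e,a:b]; m=(S[...,2]>zl)&(S[...,2]<zh); v,u=np.nonzero(m); return S[m],np.c_[u+a,v+c]
for nm,a in dict(posttop=(295,325,90,115,.185,.21),arm=(280,330,60,225,.155,.19),knob=(255,290,195,225,.19,.25),
   foot=(280,335,100,152,.003,.04),blade=(235,272,140,215,.07,.12),top=(235,272,140,215,.09,.12)).items():
    P,uv=reg(*a); print(nm,len(P),P.mean(0).round(4),P.min(0).round(3),P.max(0).round(3),uv.min(0),uv.max(0))
P,uv=reg(235,272,140,240,.05,.13)
for r,p in sorted(zip(uv.tolist(),P.round(3).tolist()),key=lambda t:t[0][1])[::4]: print(r,p,im[r[1],r[0]])
E
```

```text
posttop 137 [0.7364 0.0016 0.1921] [ 0.719 -0.017  0.185] [0.756 0.018 0.202] [302  94] [316 108]
arm 1337 [0.6178 0.0296 0.1769] [ 0.48  -0.037  0.159] [0.823 0.069 0.189] [280  71] [324 206]
knob 58 [0.4677 0.0916 0.225 ] [0.462 0.085 0.193] [0.476 0.1   0.235] [263 204] [271 212]
foot 1214 [ 7.307e-01 -5.000e-04  1.630e-02] [ 0.667 -0.076  0.003] [0.826 0.083 0.039] [280 100] [334 151]
blade 589 [0.5547 0.1527 0.0842] [0.47 0.12 0.07] [0.639 0.18  0.105] [240 152] [263 214]
top 201 [0.5222 0.1516 0.0978] [0.47  0.138 0.09 ] [0.623 0.167 0.105] [243 157] [256 214]
[257, 152] [0.639, 0.137, 0.082] [164 142 128]
[257, 154] [0.632, 0.136, 0.087] [127 118 112]
[257, 156] [0.628, 0.136, 0.084] [119 111 106]
[255, 158] [0.619, 0.14, 0.096] [165 140 125]
[256, 159] [0.618, 0.138, 0.087] [112 106 102]
[256, 160] [0.616, 0.138, 0.088] [111 104  99]
[254, 162] [0.607, 0.141, 0.101] [168 153 144]
[255, 163] [0.605, 0.139, 0.095] [128 123 121]
[255, 164] [0.604, 0.14, 0.089] [129 125 122]
[255, 165] [0.601, 0.14, 0.091] [113 109 106]
[246, 166] [0.602, 0.165, 0.077] [ 91 124  92]
[250, 166] [0
[... 7939 characters left out ...]
0.094] [91 55 37]
[241, 231] [0.427, 0.169, 0.1] [118  70  43]
[245, 231] [0.427, 0.159, 0.1] [99 59 36]
[240, 232] [0.425, 0.172, 0.095] [128  78  47]
[244, 232] [0.425, 0.162, 0.097] [106  63  39]
[240, 233] [0.423, 0.172, 0.096] [125  77  45]
[244, 233] [0.423, 0.162, 0.096] [105  62  40]
[239, 234] [0.42, 0.175, 0.091] [139  87  49]
[243, 234] [0.42, 0.164, 0.096] [109  65  41]
[247, 234] [0.421, 0.156, 0.08] [79 49 28]
[242, 235] [0.417, 0.166, 0.099] [114  68  43]
[246, 235] [0.418, 0.157, 0.094] [75 47 31]
[242, 236] [0.415, 0.166, 0.098] [102  61  39]
[246, 236] [0.415, 0.157, 0.091] [74 46 29]
[243, 237] [0.413, 0.164, 0.096] [95 58 35]
[244, 238] [0.411, 0.164, 0.079] [124  79  45]
```

View pics/crop1.png

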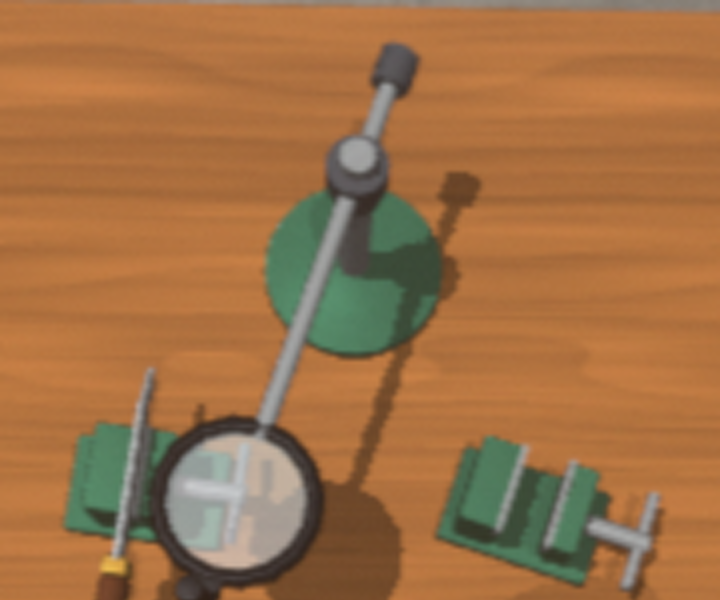

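The crop confirms it: the green vice at left holds the knife with its edge up (blade at crop x≈135), and the one at right is empty. The blade middle is at about (0.572, 0.145), the post at (0.736, 0.002) and the knob at (0.468, 0.092). The lens must swing about 22° towards +y. First I'll raise and turn the tool.

>>> {"fn": "carry_out", "kwargs": {
  "increments": [
    {"tz": -0.12,"az": 0.72},
    {"tz": -0.12,"az": 0.72},
    {"tz": -0.12,"az": 0.72},
    {"tz": -0.12,"az": 0.72},
    {"tz": -0.12,"az": 0.72},
    {"tz": -0.12,"az": 0.72},
    {"tz": -0.12,"az": 0.72},
    {"tz": -0.12,"az": 0.72},
    {"tz": -0.12,"az": 0.72},
    {"tz": -0.12,"az": 0.72},
    {"tz": -0.12,"az": 0.72},
    {"tz": -0.12,"az": 0.72}
  ]
}}

```text
validation failed for argument at $.in...
```

```bash
cat > go.py <<'E'
import sys
from h import *
s=sensors.sense(); Rm=R.from_quat(s["tcp_rot"]); g=np.array(list(map(float,sys.argv[1:4])))
print(s["tcp_pos"].round(4),Rm.as_matrix().round(3).tolist(),"units",(Rm.inv().apply(g-s["tcp_pos"])/.03).round(2),"q",s["joint_pos"].round(2),"F",s["contact_force"].round(1),s["finger_gap"],s["time_s"])
E
python3 go.py 0.468 0.092 0.335
```

```text
[ 0.1988 -0.5923  0.2917] [[0.948, 0.318, -0.0], [0.318, -0.948, 0.001], [0.0, -0.001, -1.0]] units [ 15.76 -18.77  -1.42] q [-1.34  0.49  1.35 -0.    1.3  -0.1 ] F [ 0.6 -0.6  0.5] 0.09097319880688198 0.1
```

The call was refused, most likely because each row needs all its fields. I'll retry with every key.

>>> {"fn": "carry_out", "kwargs": {
  "increments": [
    {"tx": 0,"ty": 0,"tz": -0.12,"ax": 0,"ay": 0,"az": 0.72,"hand": 91},
    {"tx": 0,"ty": 0,"tz": -0.12,"ax": 0,"ay": 0,"az": 0.72,"hand": 91},
    {"tx": 0,"ty": 0,"tz": -0.12,"ax": 0,"ay": 0,"az": 0.72,"hand": 91},
    {"tx": 0,"ty": 0,"tz": -0.12,"ax": 0,"ay": 0,"az": 0.72,"hand": 91},
    {"tx": 0,"ty": 0,"tz": -0.12,"ax": 0,"ay": 0,"az": 0.72,"hand": 91},
    {"tx": 0,"ty": 0,"tz": -0.12,"ax": 0,"ay": 0,"az": 0.72,"hand": 91},
    {"tx": 0,"ty": 0,"tz": -0.12,"ax": 0,"ay": 0,"az": 0.72,"hand": 91},
    {"tx": 0,"ty": 0,"tz": -0.12,"ax": 0,"ay": 0,"az": 0.72,"hand": 91},
    {"tx": 0,"ty": 0,"tz": -0.12,"ax": 0,"ay": 0,"az": 0.72,"hand": 91},
    {"tx": 0,"ty": 0,"tz": -0.12,"ax": 0,"ay": 0,"az": 0.72,"hand": 91},
    {"tx": 0,"ty": 0,"tz": -0.12,"ax": 0,"ay": 0,"az": 0.72,"hand": 91},
    {"tx": 0,"ty": 0,"tz": -0.12,"ax": 0,"ay": 0,"az": 0.72,"hand": 91}
  ]
}}

```text
time_s: 1.1
tcp_pos: [0.1988, -0.5924, 0.3352]
tcp_rot: [0.977, -0.215, -0.0, -0.0]
contact_force: [-0.4, 0.2, -1.0]
finger_gap: 0.0913
```

>>> {"fn": "carry_out", "kwargs": {
  "increments": [
    {"tx": -0.06,"ty": -0.98,"tz": 0,"ax": 0,"ay": 0,"az": 0,"hand": 91},
    {"tx": -0.06,"ty": -0.98,"tz": 0,"ax": 0,"ay": 0,"az": 0,"hand": 91},
    {"tx": -0.06,"ty": -0.98,"tz": 0,"ax": 0,"ay": 0,"az": 0,"hand": 91},
    {"tx": -0.06,"ty": -0.98,"tz": 0,"ax": 0,"ay": 0,"az": 0,"hand": 91},
    {"tx": -0.06,"ty": -0.98,"tz": 0,"ax": 0,"ay": 0,"az": 0,"hand": 91},
    {"tx": -0.06,"ty": -0.98,"tz": 0,"ax": 0,"ay": 0,"az": 0,"hand": 91},
    {"tx": -0.06,"ty": -0.98,"tz": 0,"ax": 0,"ay": 0,"az": 0,"hand": 91},
    {"tx": -0.06,"ty": -0.98,"tz": 0,"ax": 0,"ay": 0,"az": 0,"hand": 91},
    {"tx": -0.06,"ty": -0.98,"tz": 0,"ax": 0,"ay": 0,"az": 0,"hand": 91},
    {"tx": -0.06,"ty": -0.98,"tz": 0,"ax": 0,"ay": 0,"az": 0,"hand": 91},
    {"tx": -0.06,"ty": -0.98,"tz": 0,"ax": 0,"ay": 0,"az": 0,"hand": 91},
    {"tx": -0.06,"ty": -0.98,"tz": 0,"ax": 0,"ay": 0,"az": 0,"hand": 91}
  ]
}}

```text
time_s: 2.1
tcp_pos: [0.3264, -0.2614, 0.3353]
tcp_rot: [0.977, -0.214, -0.0, -0.0]
contact_force: [0.8, -0.4, 0.7]
finger_gap: 0.0912
```

>>> {"fn": "carry_out", "kwargs": {
  "increments": [
    {"tx": -0.06,"ty": -0.98,"tz": 0,"ax": 0,"ay": 0,"az": 0,"hand": 91},
    {"tx": -0.06,"ty": -0.98,"tz": 0,"ax": 0,"ay": 0,"az": 0,"hand": 91},
    {"tx": -0.06,"ty": -0.98,"tz": 0,"ax": 0,"ay": 0,"az": 0,"hand": 91},
    {"tx": -0.06,"ty": -0.98,"tz": 0,"ax": 0,"ay": 0,"az": 0,"hand": 91},
    {"tx": -0.06,"ty": -0.98,"tz": 0,"ax": 0,"ay": 0,"az": 0,"hand": 91},
    {"tx": -0.06,"ty": -0.98,"tz": 0,"ax": 0,"ay": 0,"az": 0,"hand": 91},
    {"tx": -0.06,"ty": -0.98,"tz": 0,"ax": 0,"ay": 0,"az": 0,"hand": 91},
    {"tx": -0.06,"ty": -0.98,"tz": 0,"ax": 0,"ay": 0,"az": 0,"hand": 91},
    {"tx": -0.06,"ty": -0.98,"tz": 0,"ax": 0,"ay": 0,"az": 0,"hand": 91},
    {"tx": -0.06,"ty": -0.98,"tz": 0,"ax": 0,"ay": 0,"az": 0,"hand": 91}
  ]
}}

```text
time_s: 2.93
tcp_pos: [0.4327, 0.0134, 0.3353]
tcp_rot: [0.977, -0.213, -0.0, 0.0]
contact_force: [0.3, -1.1, -0.1]
finger_gap: 0.0912
```

```bash
python3 go.py 0.468 0.092 0.335; python3 - <<'E'
from h import *
p,im,d=grab("wrist"); cv2.imwrite("pics/w1.png",im[...,::-1]); X=cloud(p,d); np.savez("w1.npz",im=im,X=X)
m=(X[...,2]>.22)&(X[...,2]<.24)&(abs(X[...,0]-.468)<.05)&(abs(X[...,1]-.092)<.05)
print(m.sum(), X[m].mean(0) if m.any() else 0)
E
```

```text
[0.4327 0.0134 0.3353] [[0.909, -0.417, -0.0], [-0.417, -0.909, 0.0], [-0.0, 0.0, -1.0]] units [-0.02 -2.87  0.01] q [-0.11  0.17  1.72 -0.    1.24  1.89] F [ 0.3 -1.1 -0.1] 0.09118238062059394 2.9333
667 [0.47152757 0.08962226 0.2304273 ]
```

View pics/w1.png

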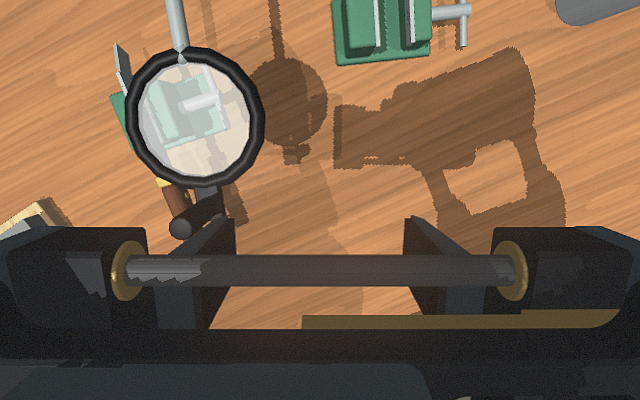

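The wrist view shows the knob's top at (180,228), measured at (0.470, 0.090), and the knife beneath to the left. I'll move over it, descend and grip.

>>> {"fn": "carry_out", "kwargs": {
  "increments": [
    {"tx": 0.01,"ty": -0.72,"tz": 0,"ax": 0,"ay": 0,"az": 0,"hand": 91},
    {"tx": 0.01,"ty": -0.72,"tz": 0,"ax": 0,"ay": 0,"az": 0,"hand": 91},
    {"tx": 0.01,"ty": -0.72,"tz": 0,"ax": 0,"ay": 0,"az": 0,"hand": 91},
    {"tx": 0.01,"ty": -0.72,"tz": 0,"ax": 0,"ay": 0,"az": 0,"hand": 91},
    {"tx": 0,"ty": 0,"tz": 0.3,"ax": 0,"ay": 0,"az": 0,"hand": 91},
    {"tx": 0,"ty": 0,"tz": 0.5,"ax": 0,"ay": 0,"az": 0,"hand": 91},
    {"tx": 0,"ty": 0,"tz": 0.5,"ax": 0,"ay": 0,"az": 0,"hand": 91},
    {"tx": 0,"ty": 0,"tz": 0.5,"ax": 0,"ay": 0,"az": 0,"hand": 91},
    {"tx": 0,"ty": 0,"tz": 0.3,"ax": 0,"ay": 0,"az": 0,"hand": 91},
    {"tx": 0,"ty": 0,"tz": 0,"ax": 0,"ay": 0,"az": 0,"hand": 91}
  ]
}}

```text
time_s: 3.82
tcp_pos: [0.4687, 0.0895, 0.2707]
tcp_rot: [0.977, -0.214, -0.002, 0.0]
contact_force: [0.2, 0.2, 0.0]
finger_gap: 0.0908
```

>>> {"fn": "carry_out", "kwargs": {
  "increments": [
    {"tx": 0,"ty": 0,"tz": 0,"ax": 0,"ay": 0,"az": 0,"hand": 50},
    {"tx": 0,"ty": 0,"tz": 0,"ax": 0,"ay": 0,"az": 0,"hand": 30},
    {"tx": 0,"ty": 0,"tz": 0,"ax": 0,"ay": 0,"az": 0,"hand": 10},
    {"tx": 0,"ty": 0,"tz": 0,"ax": 0,"ay": 0,"az": 0,"hand": 5},
    {"tx": 0,"ty": 0,"tz": 0,"ax": 0,"ay": 0,"az": 0,"hand": 5},
    {"tx": 0,"ty": 0,"tz": 0,"ax": 0,"ay": 0,"az": 0,"hand": 5},
    {"tx": 0,"ty": 0,"tz": 0,"ax": 0,"ay": 0,"az": 0,"hand": 5},
    {"tx": 0,"ty": 0,"tz": 0,"ax": 0,"ay": 0,"az": 0,"hand": 5},
    {"tx": 0,"ty": 0,"tz": 0,"ax": 0,"ay": 0,"az": 0,"hand": 5},
    {"tx": 0,"ty": 0,"tz": 0,"ax": 0,"ay": 0,"az": 0,"hand": 5}
  ],
  "newtons": 10
}}

```text
time_s: 4.65
tcp_pos: [0.4697, 0.0899, 0.2724]
tcp_rot: [0.977, -0.213, -0.0, 0.0]
contact_force: [0.2, -0.1, -0.4]
finger_gap: 0.0269
```

>>> {"fn": "carry_out", "kwargs": {
  "increments": [
    {"tx": 0,"ty": 0,"tz": 0,"ax": 0,"ay": 0,"az": 0,"hand": 5},
    {"tx": 0,"ty": 0,"tz": 0,"ax": 0,"ay": 0,"az": 0,"hand": 5},
    {"tx": 0,"ty": 0,"tz": 0,"ax": 0,"ay": 0,"az": 0,"hand": 5},
    {"tx": 0,"ty": 0,"tz": 0,"ax": 0,"ay": 0,"az": 0,"hand": 5}
  ]
}}

```text
time_s: 4.98
tcp_pos: [0.4698, 0.0899, 0.2724]
tcp_rot: [0.977, -0.213, 0.0, -0.0]
contact_force: [1.5, 0.1, 0.1]
finger_gap: 0.0158
```

```bash
cat > fit.py <<'E'
from h import *
# top-view refinement: post = centre of flat post top; blade = edge points above jaws
z=np.load("top0.npz"); X=z["X"]
S=X[90:115,295:325].reshape(-1,3); S=S[S[:,2]>.194]; P=S[:,:2].mean(0); print("post top",P,len(S),S[:,2].mean())
S=X[100:152,280:335].reshape(-1,3); S=S[(S[:,2]>.005)&(S[:,2]<.02)]
c,r=cv2.minEnclosingCircle(S[:,:2].astype(np.float32)); print("foot circle",c,r)
E
cat > arc.py <<'E'
import sys
from h import *
P=np.array(eval(sys.argv[1])); T=np.array(eval(sys.argv[2])); n=int(sys.argv[3])
s=sensors.sense(); k=s["tcp_pos"][:2]; v=k-P; a0=np.arctan2(v[1],v[0]); t=T-P; a1=np.arctan2(t[1],t[0])
print("r",np.linalg.norm(v),np.linalg.norm(t),"deg",np.degrees([a0,a1]),"gap",s["finger_gap"],"F",s["contact_force"])
A=np.linspace(a0,a1,n+1); Q=P+np.linalg.norm(v)*np.c_[np.cos(A),np.sin(A)]
D=np.c_[np.diff(Q,axis=0),np.zeros(n)]; print((R.from_quat(s["tcp_rot"]).inv().apply(D)/.03).round(2)[:,:2].tolist(),Q[-1])
E
python3 fit.py; python3 arc.py "(.7364,.0016)" "(.572,.145)" 12
```

```text
post top [0.73834473 0.00125103] 65 0.19774362697324455
foot circle (0.7378599643707275, 0.005531800910830498) 0.0977516919374466
r 0.2808622681407838 0.21815343224437253 deg [161.67691109 138.90302035] gap 0.015811695427532704 F [1.49375672 0.12302465 0.07527859]
[[-0.03, -0.31], [-0.02, -0.31], [-0.01, -0.31], [0.0, -0.31], [0.01, -0.31], [0.02, -0.31], [0.03, -0.31], [0.04, -0.31], [0.05, -0.31], [0.06, -0.3], [0.07, -0.3], [0.08, -0.3]] [0.52474274 0.18622075]
```

It is gripped (gap 15.8 mm). Swinging along the arc.

>>> {"fn": "carry_out", "kwargs": {
  "increments": [
    {"tx": -0.03,"ty": -0.31,"tz": 0,"ax": 0,"ay": 0,"az": 0,"hand": 5},
    {"tx": -0.02,"ty": -0.31,"tz": 0,"ax": 0,"ay": 0,"az": 0,"hand": 5},
    {"tx": -0.01,"ty": -0.31,"tz": 0,"ax": 0,"ay": 0,"az": 0,"hand": 5},
    {"tx": 0,"ty": -0.31,"tz": 0,"ax": 0,"ay": 0,"az": 0,"hand": 5},
    {"tx": 0.01,"ty": -0.31,"tz": 0,"ax": 0,"ay": 0,"az": 0,"hand": 5},
    {"tx": 0.02,"ty": -0.31,"tz": 0,"ax": 0,"ay": 0,"az": 0,"hand": 5},
    {"tx": 0.03,"ty": -0.31,"tz": 0,"ax": 0,"ay": 0,"az": 0,"hand": 5},
    {"tx": 0.04,"ty": -0.31,"tz": 0,"ax": 0,"ay": 0,"az": 0,"hand": 5},
    {"tx": 0.05,"ty": -0.31,"tz": 0,"ax": 0,"ay": 0,"az": 0,"hand": 5},
    {"tx": 0.06,"ty": -0.3,"tz": 0,"ax": 0,"ay": 0,"az": 0,"hand": 5},
    {"tx": 0.07,"ty": -0.3,"tz": 0,"ax": 0,"ay": 0,"az": 0,"hand": 5},
    {"tx": 0.08,"ty": -0.3,"tz": 0,"ax": 0,"ay": 0,"az": 0,"hand": 5}
  ]
}}

```text
time_s: 5.98
tcp_pos: [0.5246, 0.1875, 0.2723]
tcp_rot: [0.977, -0.213, -0.0, 0.0]
contact_force: [-3.2, -1.0, -0.1]
finger_gap: 0.0161
```

>>> {"fn": "carry_out", "kwargs": {
  "increments": [
    {"tx": 0,"ty": 0,"tz": 0,"ax": 0,"ay": 0,"az": 0,"hand": 5},
    {"tx": 0,"ty": 0,"tz": 0,"ax": 0,"ay": 0,"az": 0,"hand": 5}
  ]
}}

```text
time_s: 6.15
tcp_pos: [0.5245, 0.1872, 0.2723]
tcp_rot: [0.977, -0.213, 0.0, -0.0]
contact_force: [-0.3, 2.4, -1.8]
finger_gap: 0.0158
```

```bash
python3 arc.py "(.738,.0015)" "(.572,.145)" 2; python3 - <<'E'
from h import *
for n in("top","wrist"):
    p,im,d=grab(n); X=cloud(p,d); np.savez(n+"1.npz",im=im,X=X); cv2.imwrite(f"pics/{n}1.png",im[...,::-1])
a=cv2.imread("pics/top1.png")[70:260,200:380]; cv2.imwrite("pics/c2.png",cv2.resize(a,None,fx=3,fy=3,interpolation=cv2.INTER_CUBIC))
E
```

```text
r 0.2829926504315648 0.21942709495411 deg [138.98588843 139.1579682 ] gap 0.015797881438034504 F [-0.2639583   2.36376076 -1.76937059]
[[-0.0, 0.01], [-0.0, 0.01]] [0.52391167 0.18657033]
```

View pics/c2.png

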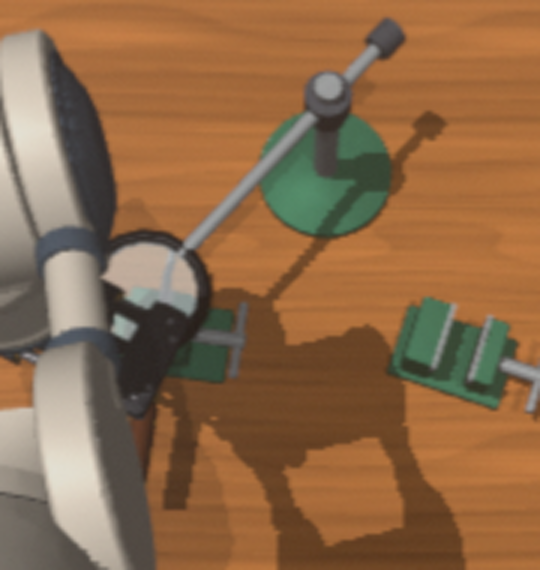

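View pics/wrist1.png

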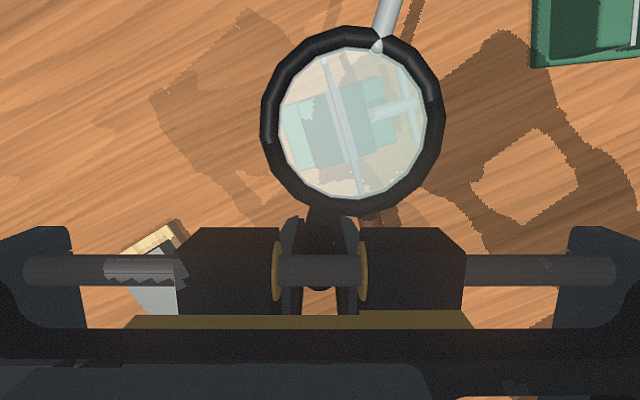

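Both views show the lens over the knife vice, with the knob held at wrist pixel (320,265). Now I'll release, rise and clear the view to check.

>>> {"fn": "carry_out", "kwargs": {
  "increments": [
    {"tx": 0,"ty": 0,"tz": 0,"ax": 0,"ay": 0,"az": 0,"hand": 20},
    {"tx": 0,"ty": 0,"tz": 0,"ax": 0,"ay": 0,"az": 0,"hand": 30},
    {"tx": 0,"ty": 0,"tz": 0,"ax": 0,"ay": 0,"az": 0,"hand": 50},
    {"tx": 0,"ty": 0,"tz": 0,"ax": 0,"ay": 0,"az": 0,"hand": 60},
    {"tx": 0,"ty": 0,"tz": 0,"ax": 0,"ay": 0,"az": 0,"hand": 60},
    {"tx": 0,"ty": 0,"tz": 0,"ax": 0,"ay": 0,"az": 0,"hand": 60},
    {"tx": 0,"ty": 0,"tz": -0.3,"ax": 0,"ay": 0,"az": 0,"hand": 60},
    {"tx": 0,"ty": 0,"tz": -0.6,"ax": 0,"ay": 0,"az": 0,"hand": 60},
    {"tx": 0,"ty": 0,"tz": -0.6,"ax": 0,"ay": 0,"az": 0,"hand": 60},
    {"tx": 0,"ty": 0,"tz": -0.6,"ax": 0,"ay": 0,"az": 0,"hand": 60},
    {"tx": 0,"ty": 0,"tz": -0.5,"ax": 0,"ay": 0,"az": 0,"hand": 60}
  ]
}}

```text
time_s: 7.17
tcp_pos: [0.5242, 0.1868, 0.3525]
tcp_rot: [0.977, -0.213, 0.001, -0.0]
contact_force: [0.0, -0.6, 1.0]
finger_gap: 0.0596
```

>>> {"fn": "carry_out", "kwargs": {
  "increments": [
    {"tx": 0,"ty": 0.6,"tz": 0,"ax": 0,"ay": 0,"az": 0,"hand": 60},
    {"tx": 0,"ty": 0.9,"tz": 0,"ax": 0,"ay": 0,"az": 0,"hand": 60},
    {"tx": 0,"ty": 0.9,"tz": 0,"ax": 0,"ay": 0,"az": 0,"hand": 60},
    {"tx": 0,"ty": 0.9,"tz": 0,"ax": 0,"ay": 0,"az": 0,"hand": 60},
    {"tx": 0,"ty": 0.9,"tz": 0,"ax": 0,"ay": 0,"az": 0,"hand": 60},
    {"tx": 0,"ty": 0.9,"tz": 0,"ax": 0,"ay": 0,"az": 0,"hand": 60},
    {"tx": 0,"ty": 0.9,"tz": 0,"ax": 0,"ay": 0,"az": 0,"hand": 60},
    {"tx": 0,"ty": 0.9,"tz": 0,"ax": 0,"ay": 0,"az": 0,"hand": 60},
    {"tx": 0,"ty": 0.9,"tz": 0,"ax": 0,"ay": 0,"az": 0,"hand": 60},
    {"tx": 0,"ty": 0.9,"tz": 0,"ax": 0,"ay": 0,"az": 0,"hand": 60},
    {"tx": 0,"ty": 0.9,"tz": 0,"ax": 0,"ay": 0,"az": 0,"hand": 60},
    {"tx": 0,"ty": 0.6,"tz": 0,"ax": 0,"ay": 0,"az": 0,"hand": 60}
  ]
}}

```text
time_s: 8.17
tcp_pos: [0.3955, -0.093, 0.3512]
tcp_rot: [0.977, -0.214, 0.0, 0.0]
contact_force: [0.4, 0.6, 0.0]
finger_gap: 0.06
```

```bash
python3 - <<'E'
from h import *
s=sensors.sense(); print(s["tcp_pos"],s["contact_force"],s["time_s"])
p,im,d=grab("top"); X=cloud(p,d)
cv2.imwrite("pics/c3.png",cv2.resize(im[60:250,200:380,::-1],None,fx=3,fy=3,interpolation=cv2.INTER_CUBIC))
def f(x0,x1,y0,y1,z0,z1): 
    S=X.reshape(-1,3); m=(S[:,0]>x0)&(S[:,0]<x1)&(S[:,1]>y0)&(S[:,1]<y1)&(S[:,2]>z0)&(S[:,2]<z1); return S[m]
k=f(.48,.56,.15,.23,.224,.24); print("knob",len(k),k.mean(0))
r=f(.49,.65,.07,.23,.172,.186); c,rad=cv2.minEnclosingCircle(r[:,:2].astype(np.float32)); print("rim",len(r),c,rad,r[:,:2].min(0),r[:,:2].max(0))
P=np.array([.7383,.0013]); v=k.mean(0)[:2]-P
print("knob r",np.linalg.norm(v),"lens",P+.220*v/np.linalg.norm(v))
# knife edge line and handle end from first picture
X0=np.load("top0.npz")["X"].reshape(-1,3)
m=(X0[:,0]>.515)&(X0[:,0]<.63)&(X0[:,1]>.13)&(X0[:,1]<.16)&(X0[:,2]>.096)&(X0[:,2]<.107); B=X0[m]
print("edge",len(B),np.polyfit(B[:,0],B[:,1],1),np.polyval(np.polyfit(B[:,0],B[:,1],1),.572))
j=X0[(X0[:,0]>.53)&(X0[:,0]<.62)&(X0[:,1]>.15)&(X0[:,1]<.18)&(X0[:,2]>.068)&(X0[:,2]<.08)]; print("jaw",j.mean(0),cv2.minAreaRect((j[:,:2]*1000).astype(np.float32)))
E
```

```text
[ 0.39548787 -0.09296652  0.35115683] [0.4128692  0.63320805 0.04171644] 8.1667
knob 43 [0.52332141 0.18744635 0.23090335]
rim 1593 (0.5803447961807251, 0.1319064348936081) 0.09092781692743301 [0.51003519 0.07249162] [0.64909826 0.20102849]
knob r 0.2843699331511814 lens [0.57198393 0.14531029]
edge 64 [-0.12831173  0.21882656] 0.14543224827814494
jaw [0.57298978 0.16453152 0.0757552 ] ((573.8595581054688, 164.50784301757812), (25.44904327392578, 60.704463958740234), 83.85575866699219)
```

View pics/c3.png

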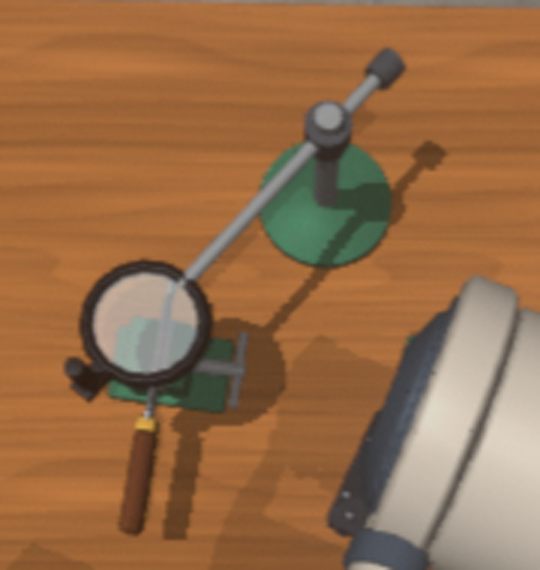

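The lens centre is at (0.572, 0.145) and the blade middle at (0.572, 0.145), with the arm clear. The crop shows the lens at (147,322) over the vice; the offset in the picture is parallax. Handing in.

```bash
python3 -c "
from h import *
print(workorder.sign_off())"
```

```text
the job is handed in; nothing more can be done
None
```

I gripped the magnifier's knob, swung the arm about 22° towards the green vice holding the knife, let go and drew the robot clear, then handed the job in at about 8 s.

- **Final position:** The last top view puts the lens centre at (0.572, 0.145) m. I found the lens centre from the knob and the post. The blade middle is also at (0.572, 0.145) m, from the edge line, the jaw centre and the handle end. They agree to within 1–2 mm, against a camera calibration good to about 2 mm.
- **Cross-checks:** The knob measured 284 mm from the post, against the 285 mm stated.
- **Not confirmed:** My direct circle fit to the rim failed. It took in part of the bar and the knob (91 mm radius, when the rim's is 53 mm), so I did not use it.
- **Forces and other items:** The sensed forces I read stayed within about 4 N. The tool path stayed clear of the knife, its vice, the pink look-alike and the whetstone. I did not re-measure the whetstone afterwards.
- **Refused call:** My first move call was refused for missing fields, and nothing moved.

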